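# Open the leak-test valve one turn and start the test

### The job

Open the test valve by pushing its hand wheel round by the upright handle, anticlockwise seen from above, through exactly one full turn, so that the handle comes back to the fixed index finger where it began; push only with the fingers and do not grip the handle. Then press the leak tester's push button down fully and let it go. Leave the tamper, the bottle and the spanner where they are.

Things in the scene. Friction and masses are not known exactly. Their poses are not given: they have to be found in the camera images.
- wheel (a joint): angle of the valve's hand wheel, rad: 0 at the start (valve shut, against its stop), grows anticlockwise seen from above, one full turn = 6.283; it can turn on to 9.4. Vertical axis, stiff (about 0.15 N m, so about 2 N at the handle); it stays where it is left and does not coast.
- wheel_centre (a point): centre of the hand wheel, on its vertical axis, at the height of the middle of the rim and spokes, 90 mm above the bench. Steel wheel with a 12 mm thick round rim (top 96 mm above the bench) of 75 mm centre-line radius, three spokes and a hub that rises to 105 mm within 16 mm of the axis. The wheel sits on a brass valve on a round white foot of 100 mm radius. The stand is fixed; its place and yaw vary.
- handle: the only handle: an upright dark wooden cylinder, 24 mm in diameter, on the rim at the outer end of one spoke, 75 mm from the wheel's axis; it moves round with the wheel. Origin on the handle's axis at its foot, 90 mm above the bench; wood from 100 to 150 mm above the bench. It is a revolving grip: it can spin freely on its own pin. z up.
- index (a point): the fixed index finger: top centre of a flat steel tab 30 mm long and 18 mm wide, just outside the rim, 96 mm above the bench and 100 mm from the wheel's axis. The handle stands right beside it at the start and again after each full turn.
- button_top (a point): centre of the top face of the round steel push button, 28 mm across, in a black collar on top of the white leak tester (a fixed box 140 x 110 x 55 mm). The button is pressed straight down. Beside it, 67 mm away, is a larger dial gauge, 52 mm across and 67 mm above the bench, which is not a button.
- button (a joint): how far the button is pressed, m: 0 released, 0.006 fully down; spring-loaded, about 5 N when fully down, comes up again by itself.
- tamper: loose coffee tamper, leave alone: steel foot 56 mm across, wooden grip, 85 mm high, upright. Origin at the centre of its underside.
- bottle: loose small amber bottle with black cap, leave alone: 38 mm across, 95 mm high, upright. Origin at the centre of its underside.
- spanner: loose spanner lying on the bench, leave alone: 150 mm long along its x. Origin at its underside near mid-length.
Things that resemble listed ones, but are neither listed nor needed, are in the scene too. What is shaped like the part that bears wheel but green or orange is not meant.

How it is judged:
By the outcome, as a careful person would: the job done as asked, in the order asked, and still so for the second after the job is handed in, with the robot touching nothing.
It also fails if it takes over 64 s, if anything falls off the work surface, if the arm or the gripper's body presses on something with over 40 N, if the wrist force passes 120 N, or if a joint passes its speed limit or range.

### The arm

A 6-joint arm with a two-finger parallel gripper is mounted at the origin on the work surface. World frame = base frame: x ahead of the robot, y to its left, z up, the work surface at z = 0. Lengths are in m, angles in rad, forces in N, time in s.
With the tool pointing down it reaches from about 0.375 to 0.9 m from the base axis. Payload 3.1 kg.
Tool frame: the origin (TCP) lies midway between the tips of the shut fingers; the grasp point (between the pads) lies 19 mm behind it (manip.grasp_offset is the distance from the TCP to the grasp point, in m); z points along the fingers, y is the line along which they close (so a half turn about z gives the same grasp; the last joint's range is limited). The gripper opens to 85 mm and grips with 20 to 120 N. Pads are 22 mm wide; open, the fingers measure 114 mm over their backs; the gripper's body (76 mm by 85 mm) begins 54 mm behind the grasp point. The pads swing forward as they close: fully open they stand 13 mm farther back than shut.
Start: joints at [-1.397, 0.527, 1.433, -0, 1.181, -0.178], TCP at [0.216, -0.586, 0.231] pointing down, gripper open.
Joint ranges: [-3.08, 3.08], [-0.75, 2.2], [0.22, 2.44], [-1.43, 4.57], [0, 2.65], [-2.85, 2.85]. Speed limits (rad/s): [2.79, 2.79, 3.14, 3.14, 3.14, 3.14].

### API

Orientations are given as a unit quaternion [x, y, z, w].
In Python, from station import sensors, cams, order, manip gives the robot as it stands.
- The arm moves only by the tool move_arm, never from a script. Its argument "targets" is a list of rows, each an object of numbers: "dx", "dy", "dz": the shift along the world's x, y, z normalised to -1 to 1, where 1 is 25 mm; "rx", "ry", "rz": the turn, a rotation vector about the world's x, y, z normalised to -1 to 1, where 1 is 30 degrees. A call has exactly 10 rows; each row shifts and turns the commanded pose from where the row before left it; what a row does not reach is not made up. A row lasts 1/8 s, in which the tool goes at most 62.5 mm and 10.7 degrees, less where a joint would pass 70% of its speed; a pose out of reach is approached as far as the arm can. A call with a number of a shift or a turn outside -1 to 1 is refused whole. A call with a gripper value outside its range is refused whole. "claw" is the opening in per cent of the stroke, from 0 (shut) to 100 (fully open), set as the call begins (left out, the last holds). The fingers move at their own pace and stop on an object; "newtons" is the grip in N (left out, the last holds). Time passes only in rows, so rows that do not move let the fingers close, or fill a call up. It gives the time, the measured TCP pose, the force, the opening and the grip force at its end, in the units of the state.
- sensors.sense(): the state, without advancing time (a new reading comes with each control period).
- cams.snapshot(name): name is "side" or "top" or "wrist"; returns the picture (400x640x3 uint8, red, green, blue); there is no depth.
- cams.camera_model(name): a dict with "fx", "fy", "cx", "cy" (pixels), "extrinsics" (4x4, takes a point from world to camera coordinates). Camera axes: x right, y down, z forward; pixel columns grow to the right and rows downward; lengths in m; the calibration is good to about 2 mm. The wrist camera is an equidistant fisheye: a pixel r from the principal point sees the ray r / f radians off the axis. A picture is of the moment at which its call begins: read the wrist's pose just before it. camera_model takes no time and is no camera call; for the wrist camera it gives the pose at the moment of the call.
- order.sign_off(): hands the job in; it is judged then, once.
The state is a dict: "t": time; "q": joint angles; "qd": joint speeds; "tau": joint torques, N m; "tcp_pos": TCP position; "tool_rot": TCP orientation; "force": force on the tool from outside, world axes, zero at the start; "ft_torque": the same for the moment, N m; "finger_gap": opening from 0.0 (shut) to 1.0 (fully open); "gripper_force": force on a finger pad.
Only numpy, scipy, OpenCV 4.12 (cv2) and the standard library are available. Lean on these libraries where they do the work, as an engineer would, in place of code of your own. Each camera call takes 0.05 s, during which the arm holds its last target. There are 200 camera calls.

## Working session

There is one attempt and no reset: what is moved stays moved. The work goes in short steps, Python scripts to look and compute and a tool call to move; the robot and the scene stay as the last step left them, time stands still between calls to the robot, and variables do not carry over. Pictures are saved under pics/ and viewed, at most 10 in all, crops included, and the job is handed in when it is done.

Besides the shell and the picture viewer there is one more tool, called after "Request:" as name(argument=value, ...), one argument or row to a line, values as JSON. move_arm: Moves the arm, as the interface text tells. Scaled input: -1 to 1 covers 25 mm each way for a shift and 30 degrees each way for a turn. Its arguments: {"type":"object","properties":{"targets":{"type":"array"},"claw":{"type":"number"},"newtons":{"type":"number"}},"required":["targets"]}

```bash
mkdir -p pics
python3 - <<'E'
from station import sensors,cams
import cv2,numpy as np
for n in("top","side"):
    im=cams.snapshot(n); cv2.imwrite(f"pics/{n}0.png",im[:,:,::-1])
    m=cams.camera_model(n); print(n,m["fx"],m["fy"],m["cx"],m["cy"],np.round(m["extrinsics"],3).tolist())
s=sensors.sense();print(s["t"],s["tcp_pos"],s["tool_rot"],s["finger_gap"])
E
```

```text
top 372.5365570576266 372.5365570576266 311.20754580146433 201.00560323552756 [[-0.008, -1.0, 0.015, -0.045], [-0.985, 0.005, -0.174, 0.521], [0.173, -0.016, -0.985, 1.228], [0.0, 0.0, 0.0, 1.0]]
side 404.0065499613371 404.0065499613371 320.9640679105727 203.01416332192306 [[0.972, -0.233, 0.018, -0.528], [-0.16, -0.723, -0.672, 0.127], [0.17, 0.65, -0.74, 1.331], [0.0, 0.0, 0.0, 1.0]]
0.1 [ 0.21584332 -0.58585505  0.23039286] [ 9.84481605e-01  1.75484925e-01 -7.74539697e-06 -1.00471705e-03] 0.9993108776226964
```

View pics/top0.png

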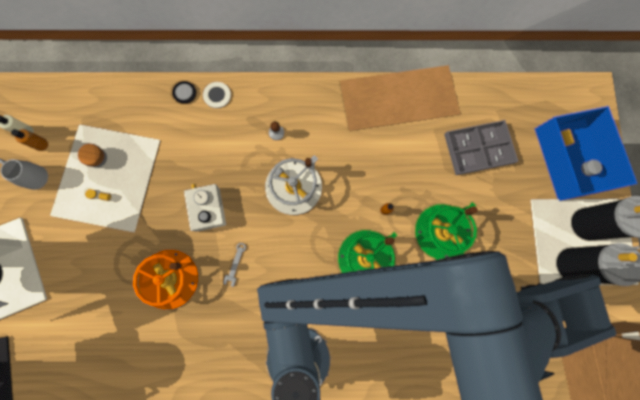

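View pics/side0.png

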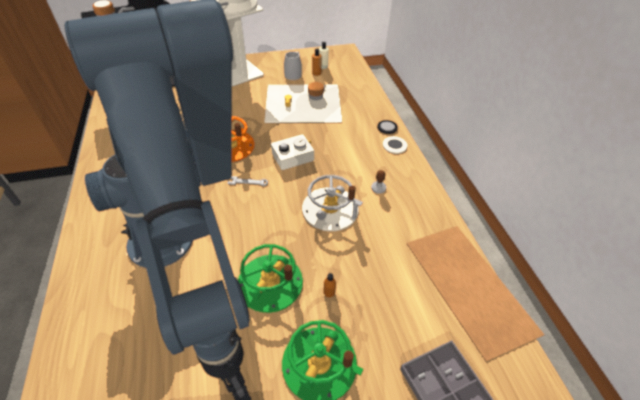

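The top view shows wheels at (294,186) steel on a white foot, (367,255) and (446,231) green, and (165,278) orange. The steel one fits, because green and orange are excluded. The tester is at (205,207), with two round things at (202,197) and (204,216). I'll confirm both in an enlarged crop.

```bash
cat > h.py <<'E'
import numpy as np,cv2
from station import sensors,cams
def ray(n,u,v):
    m=cams.camera_model(n);E=np.array(m["extrinsics"]);R=E[:3,:3];o=-R.T@E[:3,3]
    d=R.T@np.array([(u-m["cx"])/m["fx"],(v-m["cy"])/m["fy"],1]);return o,d
def onz(n,u,v,z):
    o,d=ray(n,u,v);return o+d*(z-o[2])/d[2]
def tri(a,b):
    A=np.zeros((3,3));r=np.zeros(3);P=[]
    for n,u,v in(a,b):
        o,d=ray(n,u,v);d/=np.linalg.norm(d);M=np.eye(3)-np.outer(d,d);A+=M;r+=M@o;P.append((M,o))
    p=np.linalg.solve(A,r);return p,[np.linalg.norm(M@(p-o)) for M,o in P]
def proj(n,p):
    m=cams.camera_model(n);E=np.array(m["extrinsics"]);c=E[:3,:3]@p+E[:3,3]
    return np.array([m["fx"]*c[0]/c[2]+m["cx"],m["fy"]*c[1]/c[2]+m["cy"]])
E
python3 - <<'E'
import cv2,numpy as np
t=cv2.imread("pics/top0.png");s=cv2.imread("pics/side0.png")
def c(im,u,v,w,h,k):return cv2.resize(im[v:v+h,u:u+w],None,fx=k,fy=k,interpolation=cv2.INTER_CUBIC)
a=c(t,260,145,80,60+15,5);b=c(s,295,165,80,75,5)
e=c(t,175,175,80,75,5)[:225*5//5];f=c(s,255,125,80,75,5)
cv2.imwrite("pics/crop.png",np.vstack([np.hstack([a[:375],b[:375]])[:300+60],np.hstack([e[:225],f[:225]])]))
E
```

```text
(no output)
```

View pics/crop.png

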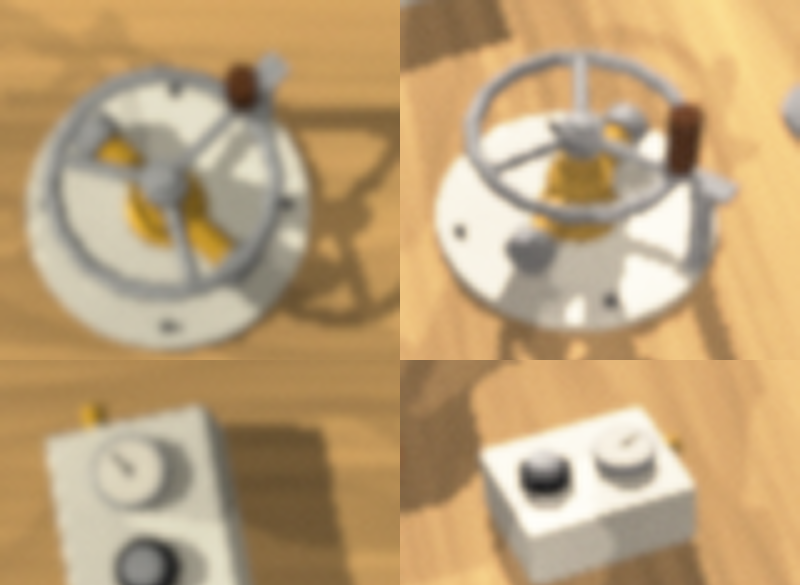

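The crop confirms the steel wheel on the white foot. Top view: handle about (308,162) and index about (313.6,158). The button is the grey top in the black collar, top (204,215.6) and side (283.6,145.2). The white dial with a needle is the gauge.

Run:
```python
from h import *
T=lambda x,y:("top",x/5-.4+260,y/5-.4+145)
S=lambda x,y:("side",(x-400)/5-.4+295,y/5-.4+165)
pts={"wheel":(T(165,183),S(583,135),.09),"handletop":(T(240,72),S(686,107),.15),"index":(T(272,68),S(718,187),.096)}
pts["button"]=(("top",204,215.4),("side",283.6,144.6),.062)
pts["gauge"]=(("top",201.2,197),("side",299.8,141.5),.067)
for k,(a,b,z) in pts.items():
    p,r=tri(a,b);print(k,np.round(p,4),np.round(r,4),"top@z",np.round(onz(*a,z)[:2],4),"side@z",np.round(onz(*b,z)[:2],4))
# rim fit: sample grey rim by contour of foot too
for n,box in(("top",(255,150,330,225)),("side",(295,180,370,235))):
    im=cv2.imread(f"pics/{n}0.png");h=cv2.cvtColor(im,cv2.COLOR_BGR2HSV)
    m=((h[...,1]<70)).astype(np.uint8);M=np.zeros_like(m);u0,v0,u1,v1=box;M[v0:v1,u0:u1]=m[v0:v1,u0:u1]
    c=max(cv2.findContours(M,0,2)[0],key=cv2.contourArea);hull=cv2.convexHull(c)
    e=cv2.fitEllipse(hull);print(n,e,onz(n,*e[0],.005))
# rim ellipse: given centre guess, project rim circle and print extents for check
from itertools import product
for n,c0 in(("top",T),("side",S)):
    for c in (onz(*pts["wheel"][0],.09),onz(*pts["wheel"][1],.09)):
        q=np.array([proj(n,c+.081*np.array([np.cos(a),np.sin(a),0])) for a in np.linspace(0,6.28,100)])
        o=(260,145) if n=="top" else (295,165)
        print(n,(q.min(0)-o+.4)*5,(q.max(0)-o+.4)*5)
```

```text
wheel [0.5799 0.0133 0.0937] [0. 0.] top@z [0.5807 0.0134] side@z [0.5809 0.0167]
handletop [ 0.6348 -0.0364  0.1587] [0.0019 0.0019] top@z [ 0.6393 -0.0366] side@z [ 0.6359 -0.0287]
index [ 0.6547 -0.0582  0.101 ] [0.0017 0.0017] top@z [ 0.658  -0.0584] side@z [ 0.6546 -0.0543]
button [0.4678 0.3042 0.0829] [0.0008 0.0008] top@z [0.4715 0.3099] side@z [0.4703 0.3292]
gauge [0.5322 0.3181 0.0755] [0.0007 0.0007] top@z [0.5331 0.3205] side@z [0.5347 0.3285]
top ((295.10595703125, 184.1019744873047), (55.05083465576172, 64.55973052978516), 39.38338088989258) [0.58973255 0.00741416 0.005     ]
side ((329.5742492675781, 204.84613037109375), (50.73442840576172, 60.782596588134766), 103.53140258789062) [0.58227102 0.03263506 0.005     ]
top [43.10688438 65.62151968] [286.63278127 303.02291331]
top [38.18881284 65.27179649] [281.72646418 302.66674839]
side [64.44961884 55.52087645] [303.14879539 228.25159264]
side [63.80362991 52.32801362] [302.12400183 224.51124422]
```

Request:
move_arm(
  targets=[
    {"dx": 0.72,"dy": 0.96,"rz": 0.09},
    {"dx": 0.72,"dy": 0.96,"rz": 0.09},
    {"dx": 0.72,"dy": 0.96,"rz": 0.09},
    {"dx": 0.72,"dy": 0.96,"rz": 0.09},
    {"dx": 0.72,"dy": 0.96,"rz": 0.09},
    {"dx": 0.72,"dy": 0.96,"rz": 0.09},
    {"dx": 0.72,"dy": 0.96,"rz": 0.09},
    {"dx": 0.72,"dy": 0.96,"rz": 0.09},
    {"dx": 0.72,"dy": 0.96,"rz": 0.09},
    {"dx": 0.72,"dy": 0.96,"rz": 0.09},
  ],
  claw=0,
  newtons=40,
)

```text
schema error: expected keys dx, dy, dz, rx, ry, rz
```

Request:
move_arm(
  targets=[
    {"dx": 0.72,"dy": 0.96},
    {"dx": 0.72,"dy": 0.96},
    {"dx": 0.72,"dy": 0.96},
    {"dx": 0.72,"dy": 0.96},
    {"dx": 0.72,"dy": 0.96},
    {"dx": 0.72,"dy": 0.96},
    {"dx": 0.72,"dy": 0.96},
    {"dx": 0.72,"dy": 0.96},
    {"dx": 0.72,"dy": 0.96},
    {},
  ],
)

```text
schema error: expected keys dx, dy, dz, rx, ry, rz
```

Run:
```python
from h import *
s=sensors.sense();print(s["t"],s["tcp_pos"],s["tool_rot"],s["finger_gap"],s["q"])
m=cams.camera_model("wrist");print({k:m[k] for k in("fx","fy","cx","cy")},np.round(m["extrinsics"],4).tolist())
np.save("w1.npy",m["extrinsics"])
im=cams.snapshot("wrist");cv2.imwrite("pics/w1.png",im[:,:,::-1])
```

```text
0.1 [ 0.21584332 -0.58585505  0.23039286] [ 9.84481605e-01  1.75484925e-01 -7.74539697e-06 -1.00471705e-03] 0.9993108776226964 [-1.39652808e+00  5.28429516e-01  1.43378678e+00 -2.13711473e-05
  1.18138576e+00 -1.78520428e-01]
{'fx': 309.70691628693146, 'fy': 309.70691628693146, 'cx': 319.1734272136999, 'cy': 202.11234767633493} [[0.3463, -0.9381, -0.0009, -0.6235], [-0.8946, -0.3305, 0.3007, -0.0397], [-0.2824, -0.1033, -0.9537, 0.3798], [0.0, 0.0, 0.0, 1.0]]
```

View pics/w1.png

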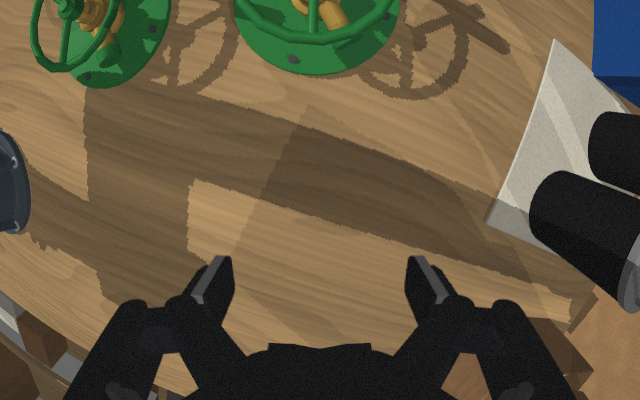

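The call was refused because every row needs all six keys. The wrist view shows the fingers still at the start pose, so nothing moved. I'll resend.

Request:
move_arm(
  targets=[
    {"dx": 0.72,"dy": 0.96,"dz": 0,"rx": 0,"ry": 0,"rz": 0.09},
    {"dx": 0.72,"dy": 0.96,"dz": 0,"rx": 0,"ry": 0,"rz": 0.09},
    {"dx": 0.72,"dy": 0.96,"dz": 0,"rx": 0,"ry": 0,"rz": 0.09},
    {"dx": 0.72,"dy": 0.96,"dz": 0,"rx": 0,"ry": 0,"rz": 0.09},
    {"dx": 0.72,"dy": 0.96,"dz": 0,"rx": 0,"ry": 0,"rz": 0.09},
    {"dx": 0.72,"dy": 0.96,"dz": 0,"rx": 0,"ry": 0,"rz": 0.09},
    {"dx": 0.72,"dy": 0.96,"dz": 0,"rx": 0,"ry": 0,"rz": 0.09},
    {"dx": 0.72,"dy": 0.96,"dz": 0,"rx": 0,"ry": 0,"rz": 0.09},
    {"dx": 0.72,"dy": 0.96,"dz": 0,"rx": 0,"ry": 0,"rz": 0.09},
    {"dx": 0.72,"dy": 0.96,"dz": 0,"rx": 0,"ry": 0,"rz": 0.09},
  ],
  claw=0,
  newtons=40,
)

```text
t: 1.4
tcp_pos: [0.3964, -0.3455, 0.2311]
tool_rot: [0.916, 0.401, -0.0, -0.0]
force: [0.3, -0.4, 0.3]
finger_gap: -0.003
gripper_force: 0.0
```

Request:
move_arm(
  targets=[
    {"dx": 0.72,"dy": 0.96,"dz": 0,"rx": 0,"ry": 0,"rz": 0},
    {"dx": 0.72,"dy": 0.96,"dz": 0,"rx": 0,"ry": 0,"rz": 0},
    {"dx": 0.72,"dy": 0.96,"dz": 0,"rx": 0,"ry": 0,"rz": 0},
    {"dx": 0.72,"dy": 0.96,"dz": 0,"rx": 0,"ry": 0,"rz": 0},
    {"dx": 0.72,"dy": 0.96,"dz": 0,"rx": 0,"ry": 0,"rz": 0},
    {"dx": 0.72,"dy": 0.96,"dz": 0,"rx": 0,"ry": 0,"rz": 0},
    {"dx": 0.72,"dy": 0.96,"dz": 0,"rx": 0,"ry": 0,"rz": 0},
    {"dx": 0.72,"dy": 0.96,"dz": 0,"rx": 0,"ry": 0,"rz": 0},
    {"dx": 0.72,"dy": 0.96,"dz": 0,"rx": 0,"ry": 0,"rz": 0},
    {"dx": 0,"dy": 0,"dz": 0,"rx": 0,"ry": 0,"rz": 0},
  ],
)

```text
t: 2.65
tcp_pos: [0.5586, -0.1289, 0.231]
tool_rot: [0.916, 0.402, -0.0, -0.0]
force: [0.1, 0.1, -0.3]
finger_gap: -0.001
gripper_force: 0.0
```

Run:
```python
from h import *
s=sensors.sense();print(s["t"],s["tcp_pos"],s["tool_rot"],s["finger_gap"],s["q"])
m=cams.camera_model("wrist");np.save("w2.npy",m["extrinsics"])
im=cams.snapshot("wrist");cv2.imwrite("pics/w2.png",im[:,:,::-1])
```

```text
2.65 [ 0.55860815 -0.12892485  0.23099154] [ 9.15711436e-01  4.01836455e-01 -3.81550826e-05 -1.70197673e-04] -0.0009774851518853929 [-4.21764374e-01  4.58231538e-01  1.56497985e+00  1.91001031e-04
  1.11868487e+00  3.21905551e-01]
```

View pics/w2.png

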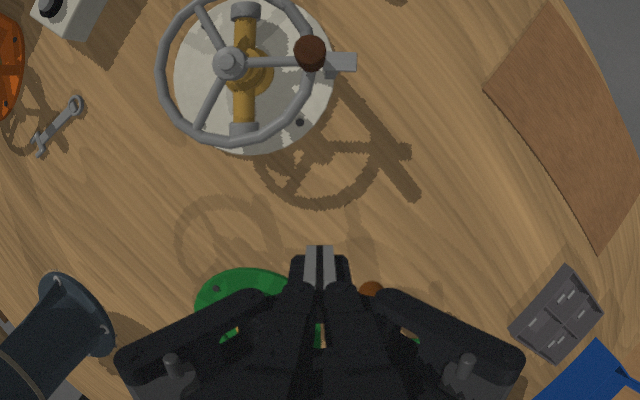

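The wrist view shows the hub top at about (230,60), the handle top at (310,49) and the index tab's centre at about (341,62). I'll cast rays from these.

```bash
cat >> h.py <<'E'
def wz(E,u,v,z):
    m=cams.camera_model("wrist");x=(u-m["cx"])/m["fx"];y=(v-m["cy"])/m["fy"];r=np.hypot(x,y)
    R=E[:3,:3];o=-R.T@E[:3,3];d=R.T@np.array([np.sin(r)*x/r,np.sin(r)*y/r,np.cos(r)]);return o+d*(z-o[2])/d[2]
E
python3 - <<'E'
from h import *
E=np.load("w2.npy");im=cv2.imread("pics/w2.png")
h=cv2.cvtColor(im,cv2.COLOR_BGR2HSV)
hub=wz(E,229,60,.105);ha=wz(E,310,49,.15);ix=wz(E,341,62,.096);print(hub,ha,ix)
for n,p in(("handle",ha),("index",ix)):
    d=(p-hub)[:2];print(n,np.hypot(*d),np.degrees(np.arctan2(d[1],d[0])))
# rim outer edge points -> circle fit at z=.09
P=np.array([wz(E,u,v,.09)[:2] for u,v in((158,75),(163,103),(182,128),(205,142),(235,146),(265,141),(290,125),(308,102),(315,76),(161,50),(172,25))])
A=np.c_[2*P,np.ones(len(P))];s=np.linalg.lstsq(A,(P**2).sum(1),rcond=None)[0];print("rim",s[:2],np.sqrt(s[2]+s[0]**2+s[1]**2))
E
```

```text
[0.58284802 0.0145805  0.105     ] [ 0.63448443 -0.03588486  0.15      ] [ 0.65233958 -0.05438296  0.096     ]
handle 0.07220160460942611 -44.34287825389551
index 0.09790319556355608 -44.78145964623919
rim [0.58082089 0.01415909] 0.07882142832864929
```

Request:
move_arm(
  targets=[
    {"dx": 0.64,"dy": 0.97,"dz": 0,"rx": 0,"ry": 0,"rz": 0},
    {"dx": 0.64,"dy": 0.97,"dz": 0,"rx": 0,"ry": 0,"rz": 0},
    {"dx": 0.64,"dy": 0.97,"dz": 0,"rx": 0,"ry": 0,"rz": 0},
    {"dx": 0,"dy": 0,"dz": -0.94,"rx": 0,"ry": 0,"rz": 0},
    {"dx": 0,"dy": 0,"dz": -0.94,"rx": 0,"ry": 0,"rz": 0},
    {"dx": 0,"dy": 0,"dz": -0.94,"rx": 0,"ry": 0,"rz": 0},
    {"dx": 0,"dy": 0,"dz": -0.94,"rx": 0,"ry": 0,"rz": 0},
    {"dx": 0,"dy": 0,"dz": -0.94,"rx": 0,"ry": 0,"rz": 0},
    {"dx": 0,"dy": 0,"dz": 0,"rx": 0,"ry": 0,"rz": 0},
    {"dx": 0,"dy": 0,"dz": 0,"rx": 0,"ry": 0,"rz": 0},
  ],
)

```text
t: 3.95
tcp_pos: [0.6062, -0.0586, 0.1145]
tool_rot: [0.916, 0.4, 0.0, 0.0]
force: [0.4, 0.3, 0.3]
finger_gap: 0.001
gripper_force: 0.0
```

Run:
```python
import numpy as np
th=np.radians(-70+12*np.arange(31));p=75*np.c_[np.cos(th),np.sin(th)]/25
print(np.round(np.diff(p,axis=0),2).tolist())
```

```text
[[0.56, 0.27], [0.49, 0.39], [0.4, 0.48], [0.29, 0.55], [0.17, 0.6], [0.04, 0.63], [-0.09, 0.62], [-0.21, 0.59], [-0.33, 0.53], [-0.44, 0.45], [-0.52, 0.35], [-0.58, 0.23], [-0.62, 0.11], [-0.63, -0.02], [-0.61, -0.15], [-0.56, -0.27], [-0.49, -0.39], [-0.4, -0.48], [-0.29, -0.55], [-0.17, -0.6], [-0.04, -0.63], [0.09, -0.62], [0.21, -0.59], [0.33, -0.53], [0.44, -0.45], [0.52, -0.35], [0.58, -0.23], [0.62, -0.11], [0.63, 0.02], [0.61, 0.15]]
```

Request:
move_arm(
  targets=[
    {"dx": 0.58,"dy": 0.37,"dz": 0,"rx": 0,"ry": 0,"rz": 0},
    {"dx": 0.49,"dy": 0.39,"dz": 0,"rx": 0,"ry": 0,"rz": 0},
    {"dx": 0.4,"dy": 0.48,"dz": 0,"rx": 0,"ry": 0,"rz": 0},
    {"dx": 0.29,"dy": 0.55,"dz": 0,"rx": 0,"ry": 0,"rz": 0},
    {"dx": 0.17,"dy": 0.6,"dz": 0,"rx": 0,"ry": 0,"rz": 0},
    {"dx": 0.04,"dy": 0.63,"dz": 0,"rx": 0,"ry": 0,"rz": 0},
    {"dx": -0.09,"dy": 0.62,"dz": 0,"rx": 0,"ry": 0,"rz": 0},
    {"dx": -0.21,"dy": 0.59,"dz": 0,"rx": 0,"ry": 0,"rz": 0},
    {"dx": -0.33,"dy": 0.53,"dz": 0,"rx": 0,"ry": 0,"rz": 0},
    {"dx": -0.44,"dy": 0.45,"dz": 0,"rx": 0,"ry": 0,"rz": 0},
  ],
)

```text
t: 5.2
tcp_pos: [0.6281, 0.0734, 0.1139]
tool_rot: [0.916, 0.401, 0.0, 0.0]
force: [2.3, -3.2, 1.0]
finger_gap: -0.002
gripper_force: 1.8
```

Run:
```python
from h import *
s=sensors.sense();print(s["tcp_pos"],s["force"])
im=cams.snapshot("top")[:,:,::-1];im2=cams.snapshot("side")[:,:,::-1]
c=lambda i,u,v:cv2.resize(i[v:v+75,u:u+80],None,fx=5,fy=5,interpolation=2)
cv2.imwrite("pics/m1.png",np.hstack([c(im,255,140),c(im2,290,150)]))
```

```text
[0.62813069 0.073355   0.11388423] [ 2.29129435 -3.19701028  1.03558813]
```

View pics/m1.png

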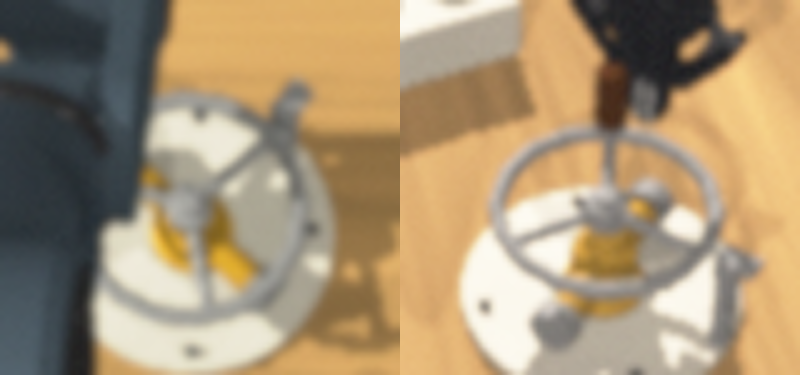

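The side crop shows the handle at about (610,95), carried about 120° round with the finger just behind it. I'll continue.

Request:
move_arm(
  targets=[
    {"dx": -0.52,"dy": 0.35,"dz": 0,"rx": 0,"ry": 0,"rz": 0},
    {"dx": -0.58,"dy": 0.23,"dz": 0,"rx": 0,"ry": 0,"rz": 0},
    {"dx": -0.62,"dy": 0.11,"dz": 0,"rx": 0,"ry": 0,"rz": 0},
    {"dx": -0.63,"dy": -0.02,"dz": 0,"rx": 0,"ry": 0,"rz": 0},
    {"dx": -0.61,"dy": -0.15,"dz": 0,"rx": 0,"ry": 0,"rz": 0},
    {"dx": -0.56,"dy": -0.27,"dz": 0,"rx": 0,"ry": 0,"rz": 0},
    {"dx": -0.49,"dy": -0.39,"dz": 0,"rx": 0,"ry": 0,"rz": 0},
    {"dx": -0.4,"dy": -0.48,"dz": 0,"rx": 0,"ry": 0,"rz": 0},
    {"dx": -0.29,"dy": -0.55,"dz": 0,"rx": 0,"ry": 0,"rz": 0},
    {"dx": -0.17,"dy": -0.6,"dz": 0,"rx": 0,"ry": 0,"rz": 0},
  ],
)

```text
t: 6.55
tcp_pos: [0.5059, 0.0276, 0.1138]
tool_rot: [0.916, 0.4, -0.0, -0.0]
force: [2.0, 3.1, -1.3]
finger_gap: -0.004
gripper_force: 2.1
```

Request:
move_arm(
  targets=[
    {"dx": -0.04,"dy": -0.63,"dz": 0,"rx": 0,"ry": 0,"rz": 0},
    {"dx": 0.09,"dy": -0.62,"dz": 0,"rx": 0,"ry": 0,"rz": 0},
    {"dx": 0.21,"dy": -0.59,"dz": 0,"rx": 0,"ry": 0,"rz": 0},
    {"dx": 0.33,"dy": -0.53,"dz": 0,"rx": 0,"ry": 0,"rz": 0},
    {"dx": 0.44,"dy": -0.45,"dz": 0,"rx": 0,"ry": 0,"rz": 0},
    {"dx": 0.52,"dy": -0.35,"dz": 0,"rx": 0,"ry": 0,"rz": 0},
    {"dx": 0.58,"dy": -0.23,"dz": 0,"rx": 0,"ry": 0,"rz": 0},
    {"dx": 0.62,"dy": -0.11,"dz": 0,"rx": 0,"ry": 0,"rz": 0},
    {"dx": 0.63,"dy": 0.02,"dz": 0,"rx": 0,"ry": 0,"rz": 0},
    {"dx": 0,"dy": 0,"dz": 0,"rx": 0,"ry": 0,"rz": 0},
  ],
)

```text
t: 7.8
tcp_pos: [0.5942, -0.0601, 0.1141]
tool_rot: [0.916, 0.401, 0.002, 0.002]
force: [0.0, 0.4, -0.9]
finger_gap: 0.002
gripper_force: 0.0
```

Run:
```python
from h import *
s=sensors.sense();print(s["tcp_pos"],s["force"])
im0=cams.snapshot("wrist");np.save("w3.npy",cams.camera_model("wrist")["extrinsics"]);cv2.imwrite("pics/w3.png",im0[:,:,::-1])
im2=cams.snapshot("side")[:,:,::-1]; cv2.imwrite("pics/s3.png",im2)
a=cv2.resize(im2[165:240,290:370],None,fx=5,fy=5,interpolation=2)
cv2.imwrite("pics/m3.png",np.hstack([im0[:375,120:520,::-1],a]))
```

```text
[ 0.59420086 -0.06011377  0.11405405] [ 0.0281036   0.42797345 -0.88890631]
```

View pics/m3.png

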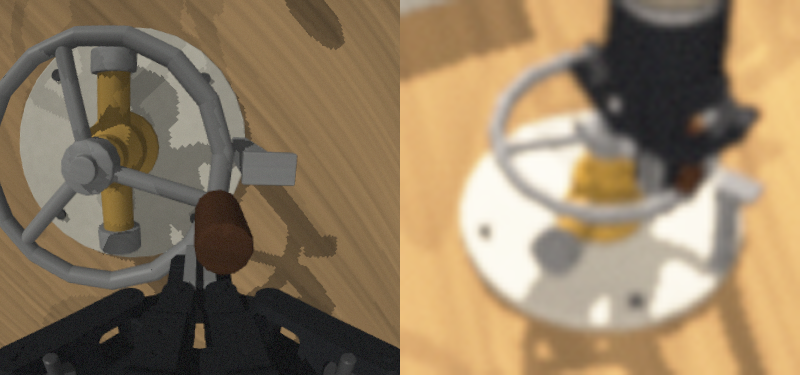

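Run:
```python
from h import *
E=np.load("w3.npy")
for n,u,v,z in(("hub",88,168,.105),("handletop",224,256,.15),("handlefoot",213,200,.1),("index",269,168,.096)):
    p=wz(E,u+120,v,z);d=p[:2]-[.581,.0145];print(n,p,np.hypot(*d),np.degrees(np.arctan2(d[1],d[0])))
```

```text
hub [0.58248815 0.01501143 0.105     ] 0.0015735789013125382 18.966270929557037
handletop [ 0.61404209 -0.05019197  0.15      ] 0.07264180083354031 -62.943857884509114
handlefoot [ 0.61749275 -0.04330557  0.1       ] 0.06836083938240459 -57.73571520042029
index [ 0.65112772 -0.05150571  0.096     ] 0.0963049856594015 -43.265660136231325
```

Request:
move_arm(
  targets=[
    {"dx": 0.2,"dy": 0.06,"dz": 0,"rx": 0,"ry": 0,"rz": 0},
    {"dx": 0.2,"dy": 0.07,"dz": 0,"rx": 0,"ry": 0,"rz": 0},
    {"dx": 0.2,"dy": 0.08,"dz": 0,"rx": 0,"ry": 0,"rz": 0},
    {"dx": 0.19,"dy": 0.08,"dz": 0,"rx": 0,"ry": 0,"rz": 0},
    {"dx": 0,"dy": 0,"dz": 0,"rx": 0,"ry": 0,"rz": 0},
    {"dx": 0,"dy": 0,"dz": 0,"rx": 0,"ry": 0,"rz": 0},
    {"dx": -0.2,"dy": -0.2,"dz": 0,"rx": 0,"ry": 0,"rz": 0},
    {"dx": -0.6,"dy": -0.6,"dz": 0,"rx": 0,"ry": 0,"rz": 0},
    {"dx": -0.6,"dy": -0.8,"dz": 0.5,"rx": 0,"ry": 0,"rz": 0},
    {"dx": 0,"dy": 0,"dz": 0.9,"rx": 0,"ry": 0,"rz": 0},
  ],
)

```text
t: 9.15
tcp_pos: [0.5729, -0.0935, 0.1482]
tool_rot: [0.917, 0.399, -0.002, -0.001]
force: [0.7, -0.4, 0.6]
finger_gap: -0.001
gripper_force: 0.0
```

Request:
move_arm(
  targets=[
    {"dx": -0.2,"dy": -0.36,"dz": 0.82,"rx": 0,"ry": 0,"rz": 0},
    {"dx": -0.2,"dy": -0.36,"dz": 0.82,"rx": 0,"ry": 0,"rz": 0},
    {"dx": -0.2,"dy": -0.36,"dz": 0.82,"rx": 0,"ry": 0,"rz": 0},
    {"dx": -0.2,"dy": -0.36,"dz": 0.82,"rx": 0,"ry": 0,"rz": 0},
    {"dx": 0,"dy": 0,"dz": 0,"rx": 0,"ry": 0,"rz": 0},
    {"dx": 0,"dy": 0,"dz": 0,"rx": 0,"ry": 0,"rz": 0},
    {"dx": 0,"dy": 0,"dz": 0,"rx": 0,"ry": 0,"rz": 0},
    {"dx": 0,"dy": 0,"dz": 0,"rx": 0,"ry": 0,"rz": 0},
    {"dx": 0,"dy": 0,"dz": 0,"rx": 0,"ry": 0,"rz": 0},
    {"dx": 0,"dy": 0,"dz": 0,"rx": 0,"ry": 0,"rz": 0},
  ],
)

```text
t: 10.4
tcp_pos: [0.556, -0.1276, 0.2306]
tool_rot: [0.916, 0.401, -0.0, -0.0]
force: [-0.4, 0.1, 0.1]
finger_gap: 0.0
gripper_force: 0.0
```

```bash
cat > ang.py <<'E'
from h import *
import sys
def handle(im,E):
    h=cv2.cvtColor(im,cv2.COLOR_BGR2HSV);m=((h[...,1]>110)&(h[...,2]<115)&((h[...,0]<13)|(h[...,0]>172))).astype(np.uint8)
    m=cv2.morphologyEx(m,cv2.MORPH_OPEN,np.ones((5,5)))
    cs=[c for c in cv2.findContours(m,0,2)[0] if cv2.contourArea(c)>150]
    for c in cs:
        M=cv2.moments(c);u,v=M["m10"]/M["m00"],M["m01"]/M["m00"];p=wz(E,u,v,.143);d=p[:2]-[.5815,.0147]
        if np.hypot(*d)<.1:print("px",u,v,cv2.contourArea(c),p,np.hypot(*d),np.degrees(np.arctan2(d[1],d[0])))
print("start");handle(cv2.imread("pics/w2.png"),np.load("w2.npy"))
s=sensors.sense();print(s["t"],s["tcp_pos"],s["tool_rot"])
E=np.array(cams.camera_model("wrist")["extrinsics"]);im=cams.snapshot("wrist")[:,:,::-1].copy();cv2.imwrite(sys.argv[1],im);handle(im,E)
a=cv2.imread("pics/w2.png")[0:160,140:380];b=im[0:160,140:380]
cv2.imwrite("pics/cmp.png",cv2.resize(np.hstack([a,b]),(800,267)))
E
python3 ang.py pics/w4.png
```

```text
start
10.4 [ 0.55601323 -0.12756502  0.23061785] [ 9.16252352e-01  4.00601556e-01 -9.54702520e-05 -1.05330459e-04]
```

View pics/cmp.png

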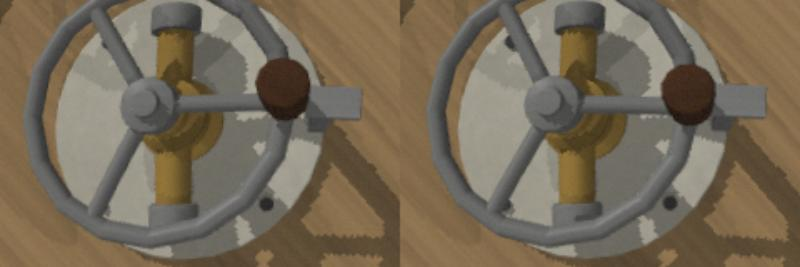

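The handle (right half, about (688,95)) is a little short of its start relationship to the index. I'll quantify that with a working mask.

```bash
sed -i 's/^    h=cv2.*$/    g=im.astype(int);m=((g[...,2]-g[...,0]>25)\&(g[...,2]<130)\&(g[...,1]<0.62*g[...,2])).astype(np.uint8)/' ang.py; sed -i 's/^s=sensors.*$/print("now");handle(cv2.imread("pics\/w4.png"),np.array(cams.camera_model("wrist")["extrinsics"]));sys.exit() if len(sys.argv)<2 else 0/' ang.py
python3 ang.py
python3 - <<'E'
import cv2
for n,p in(("w2",(49,310)),("w4",(57,313))): print(cv2.imread(f"pics/{n}.png")[p])
E
```

```text
start
now
[35 44 66]
[31 45 63]
```

```bash
sed -i 's/g\[...,2\]-g\[...,0\]>25/g[...,2]-g[...,0]>20/;s/g\[...,2\]<130/g[...,2]<110/;s/0.62\*/0.74*/' ang.py; python3 ang.py
```

```text
start
px 309.15468248085 49.415863602668644 674.5 [ 0.6345711  -0.03458034  0.143     ] 0.07242301591961445 -42.87892118364019
now
px 312.3199697428139 53.117246596066565 661.0 [ 0.63195646 -0.0372183   0.143     ] 0.07239726855074537 -45.81808864779409
```

Request:
move_arm(
  targets=[
    {"dx": 0.61,"dy": 0.89,"dz": 0,"rx": 0,"ry": 0,"rz": 0},
    {"dx": 0.61,"dy": 0.89,"dz": 0,"rx": 0,"ry": 0,"rz": 0},
    {"dx": 0.62,"dy": 0.89,"dz": 0,"rx": 0,"ry": 0,"rz": 0},
    {"dx": 0,"dy": 0,"dz": -0.93,"rx": 0,"ry": 0,"rz": 0},
    {"dx": 0,"dy": 0,"dz": -0.93,"rx": 0,"ry": 0,"rz": 0},
    {"dx": 0,"dy": 0,"dz": -0.93,"rx": 0,"ry": 0,"rz": 0},
    {"dx": 0,"dy": 0,"dz": -0.93,"rx": 0,"ry": 0,"rz": 0},
    {"dx": 0,"dy": 0,"dz": -0.93,"rx": 0,"ry": 0,"rz": 0},
    {"dx": 0,"dy": 0,"dz": 0,"rx": 0,"ry": 0,"rz": 0},
    {"dx": 0,"dy": 0,"dz": 0,"rx": 0,"ry": 0,"rz": 0},
  ],
)

```text
t: 11.7
tcp_pos: [0.6026, -0.0611, 0.1153]
tool_rot: [0.916, 0.4, 0.001, 0.0]
force: [-1.0, 0.6, -0.0]
finger_gap: 0.0
gripper_force: 0.0
```

Request:
move_arm(
  targets=[
    {"dx": 0.12,"dy": 0.08,"dz": 0,"rx": 0,"ry": 0,"rz": 0},
    {"dx": 0.12,"dy": 0.08,"dz": 0,"rx": 0,"ry": 0,"rz": 0},
    {"dx": 0.12,"dy": 0.08,"dz": 0,"rx": 0,"ry": 0,"rz": 0},
    {"dx": 0.12,"dy": 0.08,"dz": 0,"rx": 0,"ry": 0,"rz": 0},
    {"dx": 0.12,"dy": 0.08,"dz": 0,"rx": 0,"ry": 0,"rz": 0},
    {"dx": 0,"dy": 0,"dz": 0,"rx": 0,"ry": 0,"rz": 0},
    {"dx": 0,"dy": 0,"dz": 0,"rx": 0,"ry": 0,"rz": 0},
    {"dx": 0,"dy": 0,"dz": 0,"rx": 0,"ry": 0,"rz": 0},
    {"dx": 0,"dy": 0,"dz": 0,"rx": 0,"ry": 0,"rz": 0},
    {"dx": 0,"dy": 0,"dz": 0,"rx": 0,"ry": 0,"rz": 0},
  ],
)

```text
t: 12.95
tcp_pos: [0.617, -0.051, 0.1145]
tool_rot: [0.916, 0.4, 0.0, -0.0]
force: [0.4, -0.2, 0.1]
finger_gap: 0.002
gripper_force: 0.0
```

Request:
move_arm(
  targets=[
    {"dx": -0.3,"dy": -0.3,"dz": 0,"rx": 0,"ry": 0,"rz": 0},
    {"dx": -0.7,"dy": -0.7,"dz": 0,"rx": 0,"ry": 0,"rz": 0},
    {"dx": -0.5,"dy": -0.7,"dz": 0.8,"rx": 0,"ry": 0,"rz": 0},
    {"dx": -0.5,"dy": -0.7,"dz": 0.9,"rx": 0,"ry": 0,"rz": 0},
    {"dx": -0.3,"dy": -0.5,"dz": 0.95,"rx": 0,"ry": 0,"rz": 0},
    {"dx": -0.1,"dy": -0.15,"dz": 0.95,"rx": 0,"ry": 0,"rz": 0},
    {"dx": 0,"dy": 0,"dz": 0.95,"rx": 0,"ry": 0,"rz": 0},
    {"dx": 0,"dy": 0,"dz": 0,"rx": 0,"ry": 0,"rz": 0},
    {"dx": 0,"dy": 0,"dz": 0,"rx": 0,"ry": 0,"rz": 0},
    {"dx": 0,"dy": 0,"dz": 0,"rx": 0,"ry": 0,"rz": 0},
  ],
)

```text
t: 14.2
tcp_pos: [0.5561, -0.1269, 0.227]
tool_rot: [0.916, 0.401, -0.001, -0.001]
force: [0.1, -0.3, 0.0]
finger_gap: 0.005
gripper_force: 0.0
```

```bash
sed -i 's/^print("now").*$//' ang.py; python3 ang.py pics/w5.png; python3 -c "
from station import sensors;print(sensors.sense()['tcp_pos'])"
```

```text
start
px 309.15468248085 49.415863602668644 674.5 [ 0.6345711  -0.03458034  0.143     ] 0.07242301591961445 -42.87892118364019
px 313.185131547188 47.674873280231715 690.5 [ 0.63473058 -0.03436747  0.143     ] 0.07239551915359622 -42.66957911664533
[ 0.55625381 -0.12689832  0.22703693]
```

View pics/cmp.png

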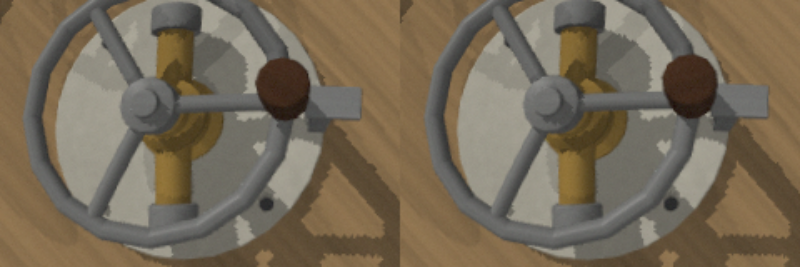

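The handle is back at its start angle within 0.2° (left is the start, right is now). Next is the button, stopping short for a wrist look.

Request:
move_arm(
  targets=[
    {"dx": -0.42,"dy": 0.93,"dz": 0,"rx": 0,"ry": 0,"rz": 0},
    {"dx": -0.42,"dy": 0.93,"dz": 0,"rx": 0,"ry": 0,"rz": 0},
    {"dx": -0.42,"dy": 0.93,"dz": 0,"rx": 0,"ry": 0,"rz": 0},
    {"dx": -0.42,"dy": 0.93,"dz": 0,"rx": 0,"ry": 0,"rz": 0},
    {"dx": -0.42,"dy": 0.93,"dz": 0,"rx": 0,"ry": 0,"rz": 0},
    {"dx": -0.42,"dy": 0.93,"dz": 0,"rx": 0,"ry": 0,"rz": 0},
    {"dx": -0.42,"dy": 0.93,"dz": 0,"rx": 0,"ry": 0,"rz": 0},
    {"dx": -0.42,"dy": 0.93,"dz": 0,"rx": 0,"ry": 0,"rz": 0},
    {"dx": -0.42,"dy": 0.93,"dz": 0,"rx": 0,"ry": 0,"rz": 0},
    {"dx": -0.42,"dy": 0.93,"dz": 0,"rx": 0,"ry": 0,"rz": 0},
  ],
)

```text
t: 15.5
tcp_pos: [0.4508, 0.107, 0.2285]
tool_rot: [0.916, 0.401, 0.0, 0.0]
force: [-0.6, 0.7, -0.0]
finger_gap: -0.0
gripper_force: 0.0
```

Request:
move_arm(
  targets=[
    {"dx": -0.42,"dy": 0.93,"dz": 0,"rx": 0,"ry": 0,"rz": 0},
    {"dx": -0.42,"dy": 0.93,"dz": 0,"rx": 0,"ry": 0,"rz": 0},
    {"dx": -0.42,"dy": 0.93,"dz": 0,"rx": 0,"ry": 0,"rz": 0},
    {"dx": -0.42,"dy": 0.93,"dz": 0,"rx": 0,"ry": 0,"rz": 0},
    {"dx": -0.42,"dy": 0.93,"dz": 0,"rx": 0,"ry": 0,"rz": 0},
    {"dx": 0,"dy": 0,"dz": 0,"rx": 0,"ry": 0,"rz": 0},
    {"dx": 0,"dy": 0,"dz": 0,"rx": 0,"ry": 0,"rz": 0},
    {"dx": 0,"dy": 0,"dz": 0,"rx": 0,"ry": 0,"rz": 0},
    {"dx": 0,"dy": 0,"dz": 0,"rx": 0,"ry": 0,"rz": 0},
    {"dx": 0,"dy": 0,"dz": 0,"rx": 0,"ry": 0,"rz": 0},
  ],
)

```text
t: 16.75
tcp_pos: [0.3997, 0.2211, 0.2283]
tool_rot: [0.916, 0.4, -0.0, 0.0]
force: [-0.8, -0.2, 1.4]
finger_gap: 0.002
gripper_force: 0.0
```

Run:
```python
from h import *
s=sensors.sense();print(s["t"],s["tcp_pos"]);np.save("w6.npy",cams.camera_model("wrist")["extrinsics"])
im=cams.snapshot("wrist");cv2.imwrite("pics/w6.png",im[:,:,::-1])
```

```text
16.75 [0.39970519 0.22112326 0.22828603]
```

View pics/w6.png

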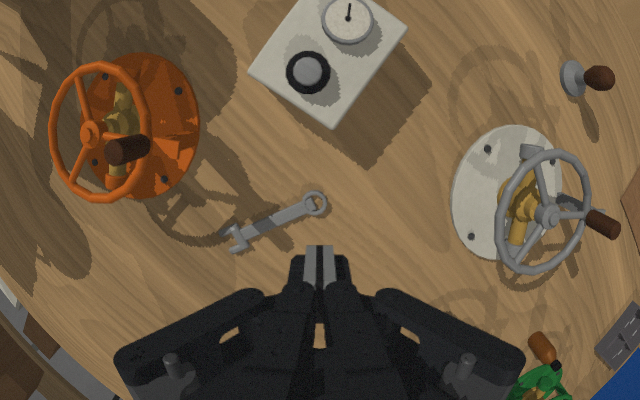

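The wrist view shows the grey button in its black collar at (308,69) and the needle gauge at (348,18).

Run:
```python
from h import *
E=np.load("w6.npy");m=cams.camera_model("top");R=np.array(m["extrinsics"])
for z in(.055,.062,.068,.075):
    p=wz(E,308,69,z);print(z,p,"top px",proj("top",p))
print("gauge",wz(E,348,18,.067))
o=-E[:3,:3].T@E[:3,3];a=wz(E,308,69,0.06);d=a-o;d/=np.linalg.norm(d)
o2,d2=ray("top",204,215.4);d2/=np.linalg.norm(d2)
A=sum(np.eye(3)-np.outer(x,x) for x in(d,d2));b=(np.eye(3)-np.outer(d,d))@o+(np.eye(3)-np.outer(d2,d2))@o2
print(np.linalg.solve(A,b))
```

```text
0.055 [0.47030481 0.31453054 0.055     ] top px [203.16923648 216.03626623]
0.062 [0.46989207 0.31372598 0.062     ] top px [202.83853663 215.87688462]
0.068 [0.4695383  0.31303635 0.068     ] top px [202.55212259 215.73884667]
0.075 [0.46912556 0.31223178 0.075     ] top px [202.21446734 215.57611288]
gauge [0.53391151 0.32572889 0.067     ]
[0.47217869 0.31477039 0.04683663]
```

Request:
move_arm(
  targets=[
    {"dx": 0.7,"dy": 0.91,"dz": 0,"rx": 0,"ry": 0,"rz": 0},
    {"dx": 0.7,"dy": 0.91,"dz": 0,"rx": 0,"ry": 0,"rz": 0},
    {"dx": 0.7,"dy": 0.91,"dz": 0,"rx": 0,"ry": 0,"rz": 0},
    {"dx": 0.7,"dy": 0.91,"dz": 0,"rx": 0,"ry": 0,"rz": 0},
    {"dx": 0,"dy": 0,"dz": -0.88,"rx": 0,"ry": 0,"rz": 0},
    {"dx": 0,"dy": 0,"dz": -0.88,"rx": 0,"ry": 0,"rz": 0},
    {"dx": 0,"dy": 0,"dz": -0.88,"rx": 0,"ry": 0,"rz": 0},
    {"dx": 0,"dy": 0,"dz": -0.88,"rx": 0,"ry": 0,"rz": 0},
    {"dx": 0,"dy": 0,"dz": -0.88,"rx": 0,"ry": 0,"rz": 0},
    {"dx": 0,"dy": 0,"dz": -0.88,"rx": 0,"ry": 0,"rz": 0},
  ],
)

```text
t: 18.05
tcp_pos: [0.4697, 0.3124, 0.0955]
tool_rot: [0.916, 0.4, 0.0, -0.0]
force: [-0.4, 0.1, -0.6]
finger_gap: -0.001
gripper_force: 0.0
```

Request:
move_arm(
  targets=[
    {"dx": 0,"dy": 0,"dz": -0.1,"rx": 0,"ry": 0,"rz": 0},
    {"dx": 0,"dy": 0,"dz": -0.1,"rx": 0,"ry": 0,"rz": 0},
    {"dx": 0,"dy": 0,"dz": -0.1,"rx": 0,"ry": 0,"rz": 0},
    {"dx": 0,"dy": 0,"dz": -0.1,"rx": 0,"ry": 0,"rz": 0},
    {"dx": 0,"dy": 0,"dz": -0.1,"rx": 0,"ry": 0,"rz": 0},
    {"dx": 0,"dy": 0,"dz": -0.1,"rx": 0,"ry": 0,"rz": 0},
    {"dx": 0,"dy": 0,"dz": 0,"rx": 0,"ry": 0,"rz": 0},
    {"dx": 0,"dy": 0,"dz": 0,"rx": 0,"ry": 0,"rz": 0},
    {"dx": 0,"dy": 0,"dz": 0,"rx": 0,"ry": 0,"rz": 0},
    {"dx": 0,"dy": 0,"dz": 0,"rx": 0,"ry": 0,"rz": 0},
  ],
)

```text
t: 19.3
tcp_pos: [0.4695, 0.3125, 0.0814]
tool_rot: [0.916, 0.4, 0.0, -0.0]
force: [0.5, 0.1, 0.5]
finger_gap: -0.005
gripper_force: 0.0
```

Request:
move_arm(
  targets=[
    {"dx": 0,"dy": 0,"dz": -0.06,"rx": 0,"ry": 0,"rz": 0},
    {"dx": 0,"dy": 0,"dz": -0.06,"rx": 0,"ry": 0,"rz": 0},
    {"dx": 0,"dy": 0,"dz": -0.06,"rx": 0,"ry": 0,"rz": 0},
    {"dx": 0,"dy": 0,"dz": -0.06,"rx": 0,"ry": 0,"rz": 0},
    {"dx": 0,"dy": 0,"dz": -0.06,"rx": 0,"ry": 0,"rz": 0},
    {"dx": 0,"dy": 0,"dz": -0.06,"rx": 0,"ry": 0,"rz": 0},
    {"dx": 0,"dy": 0,"dz": -0.06,"rx": 0,"ry": 0,"rz": 0},
    {"dx": 0,"dy": 0,"dz": -0.06,"rx": 0,"ry": 0,"rz": 0},
    {"dx": 0,"dy": 0,"dz": 0,"rx": 0,"ry": 0,"rz": 0},
    {"dx": 0,"dy": 0,"dz": 0,"rx": 0,"ry": 0,"rz": 0},
  ],
)

```text
t: 20.55
tcp_pos: [0.4695, 0.3125, 0.0709]
tool_rot: [0.916, 0.401, 0.0, 0.0]
force: [-2.6, -2.0, 13.3]
finger_gap: -0.002
gripper_force: 7.0
```

Request:
move_arm(
  targets=[
    {"dx": 0,"dy": 0,"dz": -0.05,"rx": 0,"ry": 0,"rz": 0},
    {"dx": 0,"dy": 0,"dz": -0.05,"rx": 0,"ry": 0,"rz": 0},
    {"dx": 0,"dy": 0,"dz": 0,"rx": 0,"ry": 0,"rz": 0},
    {"dx": 0,"dy": 0,"dz": 0,"rx": 0,"ry": 0,"rz": 0},
    {"dx": 0,"dy": 0,"dz": 0,"rx": 0,"ry": 0,"rz": 0},
    {"dx": 0,"dy": 0,"dz": 0,"rx": 0,"ry": 0,"rz": 0},
    {"dx": 0,"dy": 0,"dz": 0,"rx": 0,"ry": 0,"rz": 0},
    {"dx": 0,"dy": 0,"dz": 0,"rx": 0,"ry": 0,"rz": 0},
    {"dx": 0,"dy": 0,"dz": 0,"rx": 0,"ry": 0,"rz": 0},
    {"dx": 0,"dy": 0,"dz": 0,"rx": 0,"ry": 0,"rz": 0},
  ],
)

```text
t: 21.8
tcp_pos: [0.4696, 0.3126, 0.0706]
tool_rot: [0.916, 0.401, 0.001, 0.0]
force: [-5.6, -3.4, 28.9]
finger_gap: -0.003
gripper_force: 14.4
```

Request:
move_arm(
  targets=[
    {"dx": 0,"dy": 0,"dz": 0.1,"rx": 0,"ry": 0,"rz": 0},
    {"dx": 0,"dy": 0,"dz": 0.1,"rx": 0,"ry": 0,"rz": 0},
    {"dx": 0,"dy": 0,"dz": 0,"rx": 0,"ry": 0,"rz": 0},
    {"dx": 0,"dy": 0,"dz": 0,"rx": 0,"ry": 0,"rz": 0},
    {"dx": 0,"dy": 0,"dz": 0,"rx": 0,"ry": 0,"rz": 0},
    {"dx": 0,"dy": 0,"dz": 0,"rx": 0,"ry": 0,"rz": 0},
    {"dx": 0,"dy": 0,"dz": 0,"rx": 0,"ry": 0,"rz": 0},
    {"dx": 0,"dy": 0,"dz": 0,"rx": 0,"ry": 0,"rz": 0},
    {"dx": 0,"dy": 0,"dz": 0,"rx": 0,"ry": 0,"rz": 0},
    {"dx": 0,"dy": 0,"dz": 0,"rx": 0,"ry": 0,"rz": 0},
  ],
)

```text
t: 23.05
tcp_pos: [0.4695, 0.3125, 0.0718]
tool_rot: [0.916, 0.4, 0.0, -0.0]
force: [-0.4, -0.1, 4.6]
finger_gap: 0.002
gripper_force: 2.2
```

Request:
move_arm(
  targets=[
    {"dx": 0,"dy": 0,"dz": 0.08,"rx": 0,"ry": 0,"rz": 0},
    {"dx": 0,"dy": 0,"dz": 0,"rx": 0,"ry": 0,"rz": 0},
    {"dx": 0,"dy": 0,"dz": 0,"rx": 0,"ry": 0,"rz": 0},
    {"dx": 0,"dy": 0,"dz": 0,"rx": 0,"ry": 0,"rz": 0},
    {"dx": 0,"dy": 0,"dz": 0,"rx": 0,"ry": 0,"rz": 0},
    {"dx": 0,"dy": 0,"dz": 0,"rx": 0,"ry": 0,"rz": 0},
    {"dx": 0,"dy": 0,"dz": 0,"rx": 0,"ry": 0,"rz": 0},
    {"dx": 0,"dy": 0,"dz": 0,"rx": 0,"ry": 0,"rz": 0},
    {"dx": 0,"dy": 0,"dz": 0,"rx": 0,"ry": 0,"rz": 0},
    {"dx": 0,"dy": 0,"dz": 0,"rx": 0,"ry": 0,"rz": 0},
  ],
)

```text
t: 24.3
tcp_pos: [0.4695, 0.3125, 0.0738]
tool_rot: [0.916, 0.4, -0.0, -0.0]
force: [-0.3, -0.6, 2.8]
finger_gap: 0.001
gripper_force: 1.6
```

Request:
move_arm(
  targets=[
    {"dx": 0,"dy": 0,"dz": 0.08,"rx": 0,"ry": 0,"rz": 0},
    {"dx": 0,"dy": 0,"dz": 0,"rx": 0,"ry": 0,"rz": 0},
    {"dx": 0,"dy": 0,"dz": 0,"rx": 0,"ry": 0,"rz": 0},
    {"dx": 0,"dy": 0,"dz": 0,"rx": 0,"ry": 0,"rz": 0},
    {"dx": 0,"dy": 0,"dz": 0,"rx": 0,"ry": 0,"rz": 0},
    {"dx": 0,"dy": 0,"dz": 0,"rx": 0,"ry": 0,"rz": 0},
    {"dx": 0,"dy": 0,"dz": 0,"rx": 0,"ry": 0,"rz": 0},
    {"dx": 0,"dy": 0,"dz": 0,"rx": 0,"ry": 0,"rz": 0},
    {"dx": 0,"dy": 0,"dz": 0,"rx": 0,"ry": 0,"rz": 0},
    {"dx": 0,"dy": 0,"dz": 0,"rx": 0,"ry": 0,"rz": 0},
  ],
)

```text
t: 25.55
tcp_pos: [0.4695, 0.3125, 0.0758]
tool_rot: [0.916, 0.4, 0.0, -0.0]
force: [-0.6, -0.9, 2.9]
finger_gap: 0.003
gripper_force: 1.0
```

The button bottomed on a hard stop at z = 0.071 with 29 N. On lifting, the spring force fell from 4.6 N over at least 5 mm, which fits the 6 mm travel. I'll retract and hand in.

Request:
move_arm(
  targets=[
    {"dx": 0,"dy": 0,"dz": 0.2,"rx": 0,"ry": 0,"rz": 0},
    {"dx": 0,"dy": 0,"dz": 0.6,"rx": 0,"ry": 0,"rz": 0},
    {"dx": 0,"dy": 0,"dz": 0.9,"rx": 0,"ry": 0,"rz": 0},
    {"dx": 0,"dy": 0,"dz": 0.9,"rx": 0,"ry": 0,"rz": 0},
    {"dx": 0,"dy": 0,"dz": 0.9,"rx": 0,"ry": 0,"rz": 0},
    {"dx": 0,"dy": 0,"dz": 0.9,"rx": 0,"ry": 0,"rz": 0},
    {"dx": 0,"dy": 0,"dz": 0.9,"rx": 0,"ry": 0,"rz": 0},
    {"dx": 0,"dy": 0,"dz": 0,"rx": 0,"ry": 0,"rz": 0},
    {"dx": 0,"dy": 0,"dz": 0,"rx": 0,"ry": 0,"rz": 0},
    {"dx": 0,"dy": 0,"dz": 0,"rx": 0,"ry": 0,"rz": 0},
  ],
)

```text
t: 26.8
tcp_pos: [0.4688, 0.3122, 0.2073]
tool_rot: [0.916, 0.4, -0.001, -0.0]
force: [0.2, 0.8, 0.2]
finger_gap: -0.001
gripper_force: 0.0
```

```bash
python3 -c "
from station import sensors,order
s=sensors.sense();print(s['t'],s['tcp_pos'],s['force']);print(order.sign_off())"
```

```text
26.8 [0.46876596 0.31223173 0.20731432] [0.20970353 0.76055015 0.16998289]
the job is handed in; nothing more can be done
None
```

The job is handed in at 26.8 s: I pushed the wheel one full turn (handle measured within about 0.2° of its start), then pressed the button to its stop and released it, leaving the tamper, bottle and spanner alone.

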